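# Square the stamping block to its fence

## Robot

A 7-joint arm with a two-finger parallel gripper is mounted at the origin on the work surface. World frame = base frame: x ahead of the robot, y to its left, z up, the work surface at z = 0. Lengths are in m, angles in rad, forces in N, time in s.
With the tool pointing down it reaches from about 0.425 to 0.875 m from the base axis. Payload 4.7 kg.
Tool frame: the origin (TCP) lies at the very end of the fingers, on their centre line; the grasp point (between the pads) lies 19 mm behind it (grip_depth is the distance from the TCP to the grasp point, in m); z points along the fingers, y is the line along which they close (so a half turn about z gives the same grasp; the last joint's range is limited). The gripper opens to 87 mm and grips with 3 to 60 N. Pads are 19 mm wide; open, the fingers measure 117 mm over their backs; the gripper's body (75 mm by 190 mm) begins 51 mm behind the grasp point.
Start: joints at [-1.258, 0.321, -0.07, 1.45, 0.023, 1.371, -0.057], TCP at [0.191, 0.621, 0.223] pointing down, gripper open.
Joint ranges: [-2.86, 2.86], [-0.3, 2.09], [-1.38, 1.24], [0.06, 2.45], [-1.56, 4.7], [0.09, 2.05], [-2.69, 2.69]. Speed limits (rad/s): [2.57, 2.57, 3.14, 3.14, 3.14, 3.14, 3.14].

## Interface

Orientations are given as a 3x3 rotation matrix whose columns are the frame's x, y, z axes.
In Python, from rig import read_state, capture, camera_params, close_job, grip_depth gives the robot as it stands.
- The arm moves only by the shell command python3 -m inch 'ROWS'. ROWS is JSON, a list of rows, each a list of 7 numbers: the shift along the tool's x, y, z in cm, then the turn, a rotation vector about the tool's x, y, z in rad, then the opening, from 0 (shut) to 1 (fully open). In form: [[x, y, z, wx, wy, wz, hand], ...]. A call has 1 to 8 rows; each row shifts and turns the commanded pose from where the row before left it, along the tool's axes as they then stand; what a row does not reach is not made up. A row lasts 1/10 s, in which the tool goes at most 50 mm and 8.59 degrees, less where a joint would pass 70% of its speed; a pose out of reach is approached as far as the arm can. A call is refused whole if a number of a shift passes 5 or a number of a turn 0.15, either way. A call with a gripper value outside its range is refused whole. The fingers move at their own pace and stop on an object; the grip force is fixed at half the most. Time passes only in rows, so rows that do not move let the fingers close. It gives the time, the measured TCP pose, the force, the opening and the grip force at its end, in the units of the state.
- read_state(): the state, without advancing time (a new reading comes with each control period).
- capture(name): name is "scene" or "top" or "wrist"; returns the picture (384x512x3 uint8, red, green, blue); there is no depth.
- camera_params(name): a dict with "fx", "fy", "cx", "cy" (pixels), "D" ([k1, k2, p1, p2, k3] as OpenCV has them; the pictures are not rectified), "pose" (4x4, takes a point from camera to world coordinates). Camera axes: x right, y down, z forward; pixel columns grow to the right and rows downward; lengths in m; the calibration is good to about 2 mm. A picture is of the moment at which its call begins: read the wrist's pose just before it. camera_params takes no time and is no camera call; for the wrist camera it gives the pose at the moment of the call.
- close_job(): hands the job in; it is judged then, once.
The state is a dict: "clock": time; "joint_positions": joint angles; "joint_velocities": joint speeds; "joint_efforts": joint torques, N m; "position": TCP position; "ee_rot": TCP orientation; "force": force on the tool from outside, world axes, zero at the start; "torque": the same for the moment, N m; "finger_gap": opening from 0.0 (shut) to 1.0 (fully open); "grip_force": force on a finger pad.
Only numpy, scipy, OpenCV 4.12 (cv2) and the standard library are available. Lean on these libraries where they do the work, as an engineer would, in place of code of your own. Each camera call takes 0.05 s, during which the arm holds its last target. There are 200 camera calls.

## Task

The heavy cast key-stamping block has been left askew on its steel bed. Turn it with pushes of the fingertips (it walks round if pushed at alternate corners) until one of its long sides faces the fence, then push it home so that this whole side lies flat against the fence. Only slide it: never lift or tip it, do not let a corner knock against the fence while the block is still askew, and leave everything else where it is.

Things in the scene. Friction and masses are not known exactly. Their poses are not given: they have to be found in the camera images.
- block: black cast-iron block, about 3 kg, 100 mm wide (its x), 150 mm long (its y), 42 mm high; origin at the centre of its underside, z up. Bright ground long sides (x = +-50), black ends, bright top with two brass key nests. Either long side may go to the fence. Stands on four pads 4 high, 24 square, at x +-30, y +-50. Pushed at one end of a long side, it turns about a point some 50 mm past its centre
- station: fixed ground steel bed plate, 320 mm (its x) by 440 mm (its y), 10 mm thick, on the bench; origin at the centre of its underside, z up; its axes are parallel to the fence's. The block slides on its oiled top (friction about 0.3: a push of 6 to 13 N moves it)
- fence: fixed blue steel bar bolted across the bed, on the side away from the robot: 300 mm long (its y), 20 mm thick (its x, from 0 at the bright face to +20), 30 mm high (its z, from the bed's top); origin at the foot of the middle of the bright face that looks towards the block
- fence_face (a point): the foot of the middle of the fence's bright face, at the height of the bed's top, 122 mm from the bed's centre. x points through the fence, away from the robot (the block lies at x below 0), y along the fence, z up. When the block is home its centre is 50 mm before this face
- padlock: bystander: brass padlock lying on the bed near its right end, body 30 by 44 by 20 mm, shackle along its +y to 49 mm; origin at the centre of the body's underside
- cylinder_lock: bystander: brass lock cylinder standing on the bed near its left end, 17 mm wide, 64 mm long (its y), 35 mm high; origin at the centre of its underside
- hammer: bystander: hammer of 240 mm lying on the bench to the right of the bed, handle along its -x; origin at the middle of its length, underneath
- punch_stand: bystander: wooden stand with steel number punches, 60 by 110 by 53 mm, on the bench to the left of the bed; origin at the centre of its underside
- blank_tray: bystander: red tray of key blanks, 110 by 90 by 30 mm, on the bench to the left of the bed; origin at the centre of its underside
- wax_tin: bystander: round red tin, 76 mm across and 26 mm high, on the bench to the right of the bed; origin at the centre of its underside
- oil_bottle: bystander: yellow oil bottle, 42 mm across and 100 mm high, standing on the bench far to the left, beyond the bed's end; origin at the centre of its underside
Not all that is in view belongs to the job. What is shaped like the block but blue or purple is not meant.

How it is judged:
By the outcome, as a careful person would: the job done as asked, in the order asked, and still so for the second after the job is handed in, with the robot touching nothing.
It also fails if it takes over 67 s, if anything falls off the work surface, if the arm or the gripper's body presses on something with over 40 N, if the wrist force passes 120 N, or if a joint passes its speed limit or range.

## Working session

There is one attempt and no reset: what is moved stays moved. The work goes in short steps, Python scripts to look and compute and a shell command to move; the robot and the scene stay as the last step left them, time stands still between calls to the robot, and variables do not carry over. Pictures are saved under pics/ and viewed, at most 10 in all, crops included, and the job is handed in when it is done.

```bash
mkdir -p pics; ls
python3 - <<'E'
from rig import *
import cv2,numpy as np
s=read_state();print(s['clock'],s['position'],np.round(s['ee_rot'],3).tolist(),s['finger_gap'],grip_depth)
for n in('scene','top'):
    im=capture(n);cv2.imwrite(f'pics/{n}0.png',im[:,:,::-1]);p=camera_params(n);print(n,p['fx'],p['cx'],p['cy'],p['D'],np.round(p['pose'],3).tolist())
E
```

```text
pics
0.0 [0.1912271  0.620657   0.22143409] [[-0.956, 0.294, -0.0], [0.294, 0.956, -0.002], [-0.0, -0.002, -1.0]] 0.998055636065602 0.0187
scene 369.47892899793794 254.9360509994445 191.58482074423836 [0.02021034 0.         0.         0.         0.        ] [[-0.055, 0.567, -0.822, 1.434], [0.998, 0.018, -0.054, 0.018], [-0.016, -0.824, -0.567, 0.693], [0.0, 0.0, 0.0, 1.0]]
top 469.93889797371133 249.8232779504078 194.7564049795062 [-0.13113581  0.          0.          0.          0.        ] [[-0.001, -0.988, 0.154, 0.27], [-1.0, 0.001, 0.002, -0.047], [-0.002, -0.154, -0.988, 1.305], [0.0, 0.0, 0.0, 1.0]]
```

View pics/top0.png

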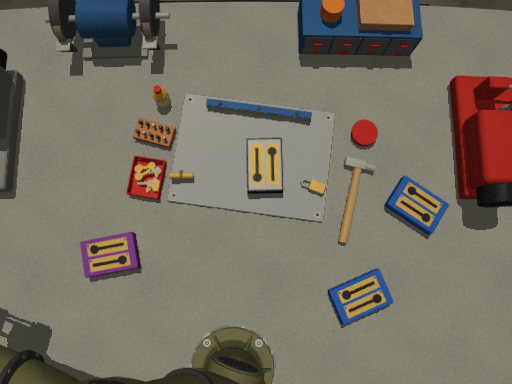

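View pics/scene0.png

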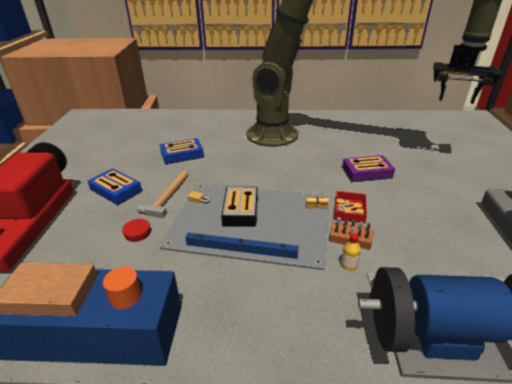

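```bash
cat > h.py <<'E'
from rig import *
import cv2,numpy as np
def ray(n,uv,z,p=None):
    p=p or camera_params(n);K=np.array([[p['fx'],0,p['cx']],[0,p['fy'],p['cy']],[0,0,1]])
    q=cv2.undistortPoints(np.array(uv,float).reshape(-1,1,2),K,np.array(p['D'])).reshape(-1,2)
    T=p['pose'];d=np.c_[q,np.ones(len(q))]@T[:3,:3].T;o=T[:3,3]
    return (o+d*((z-o[2])/d[:,2])[:,None])[:,:2]
def pix(n,P):
    p=camera_params(n);K=np.array([[p['fx'],0,p['cx']],[0,p['fy'],p['cy']],[0,0,1]]);T=np.linalg.inv(p['pose'])
    return cv2.projectPoints(np.array(P,float).reshape(-1,1,3),cv2.Rodrigues(T[:3,:3])[0],T[:3,3],K,np.array(p['D']))[0].reshape(-1,2)
E
python3 - <<'E'
from h import *
im=cv2.imread('pics/top0.png')
c=im[85:225,160:340];cv2.imwrite('pics/crop0.png',cv2.resize(c,None,fx=4,fy=4,interpolation=cv2.INTER_CUBIC))
hsv=cv2.cvtColor(im,cv2.COLOR_BGR2HSV)
# fence top (blue) at z=.040
m=cv2.inRange(hsv,(95,120,40),(125,255,255));m[:90]=0;m[130:]=0;m[:,:200]=0;m[:,320:]=0
r=cv2.minAreaRect(np.argwhere(m)[:,::-1].astype(np.float32));b=cv2.boxPoints(r);print('fence px',b.round(1).tolist());print(ray('top',b,.04).round(4).tolist())
for uv in [(180,157),(265,165),(230,130),(280,165),(253,192)]: print(uv,hsv[uv[1],uv[0]])
print(hsv[165,236:294].tolist())
E
```

```text
fence px [[206.3000030517578, 104.5], [207.10000610351562, 98.4000015258789], [310.79998779296875, 112.0], [310.0, 118.0999984741211]]
[[0.7254, 0.0776], [0.7436, 0.0756], [0.7028, -0.2172], [0.6848, -0.2145]]
(180, 157) [ 27  19 150]
(265, 165) [ 23  28 166]
(230, 130) [ 25  21 149]
(280, 165) [ 23  31 165]
(253, 192) [90 64  4]
[[25, 21, 147], [25, 19, 148], [25, 19, 149], [27, 19, 148], [25, 19, 147], [30, 17, 147], [30, 19, 148], [25, 19, 148], [27, 19, 148], [27, 19, 147], [22, 24, 116], [17, 31, 75], [22, 30, 152], [22, 27, 173], [21, 68, 183], [22, 128, 196], [22, 149, 200], [22, 148, 201], [22, 149, 200], [21, 138, 151], [19, 74, 76], [15, 26, 58], [20, 123, 124], [21, 149, 187], [21, 152, 199], [22, 150, 199], [22, 150, 199], [20, 64, 182], [24, 29, 168], [23, 28, 166], [21, 108, 192], [22, 149, 200], [22, 151, 201], [22, 148, 201], [22, 142, 165], [20, 103, 97], [15, 35, 59], [14, 54, 71], [21, 149, 182], [21, 152, 200], [21, 152, 200], [21, 150, 200], [21, 112, 189], [21, 49, 172], [23, 31, 165], [24, 35, 110], [26, 25, 81], [24, 19, 134], [28, 23, 145], [27, 19, 145], [27, 19, 146], [25, 19, 146], [27, 19, 146], [27, 19, 146], [27, 19, 145], [27, 19, 146], [25, 21, 145], [27, 19, 145]]
```

View pics/crop0.png

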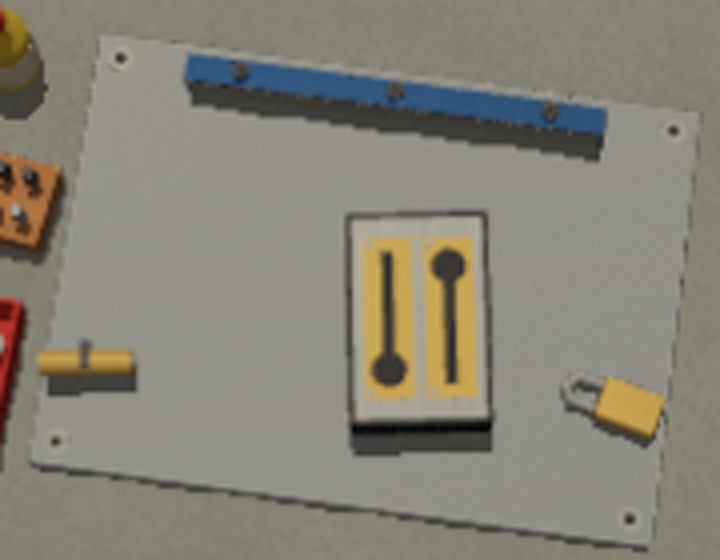

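The job's block is the black one at top px (265,165). It has a black rim and a bright top and stands on the bed. The blue ones at (417,205) and (361,296) and the purple one at (110,255) are decoys. The crop confirms it: the long axis points roughly at the fence (crop (348,214)–(492,422)), with the padlock at crop (625,405) and the lock cylinder at (85,362).

```bash
cat >> h.py <<'E'
FO=np.array([.7045,-.0685]);FY=np.array([.138,.9904]);FX=np.array([.9904,-.138])
def toF(P): d=np.atleast_2d(P)-FO; return np.c_[d@FX,d@FY]*1000
def block(name=None,z=.052):
    """block from its brass nests + bright top in the top picture: centre (fence mm), long-axis angle in fence frame"""
    im=capture('top')[:,:,::-1].copy() if not name else cv2.imread(name)
    if not name: cv2.imwrite('pics/last.png',im)
    h=cv2.cvtColor(im,cv2.COLOR_BGR2HSV)
    bx=np.full(im.shape[:2],0,np.uint8);bx[112:212,200:300]=255
    br=cv2.inRange(h,(15,90,60),(28,255,255))&bx
    cs=[c for c in cv2.findContours(br,cv2.RETR_EXTERNAL,cv2.CHAIN_APPROX_NONE)[0] if cv2.contourArea(c)>120]
    out=[cv2.boxPoints(cv2.minAreaRect(c)) for c in cs]
    W=ray('top',np.concatenate(cs).reshape(-1,2),z)
    r=cv2.minAreaRect((W*1000).astype(np.float32));b=cv2.boxPoints(r)
    e=[b[1]-b[0],b[2]-b[1]];l=max(e,key=np.linalg.norm);a=np.degrees(np.arctan2(l[1],l[0]))%180
    return np.array(r[0])/1000,a,sorted(r[1])
E
python3 - <<'E'
from h import *
c,a,s=block('pics/top0.png');print('nests centre',c,'long axis deg',a,s,toF(c))
q=np.array([(348,213),(488,212),(492,421),(350,423)])/4+[160,85]
W=ray('top',q,.052);print(W.round(4).tolist(),W.mean(0),[np.linalg.norm(W[i]-W[i-1]) for i in range(4)]);print(toF(W).round())
bed=np.array([(100,37),(699,113),(650,547),(32,464)])/4+[160,85]
B=ray('top',bed,.01);print(B.round(4).tolist(),B.mean(0),[np.linalg.norm(B[i]-B[i-1]) for i in range(4)],toF(B).round(),toF(B.mean(0)))
l=np.array([(630,405),(565,385),(95,362)])/4+[160,85];print(toF(ray('top',l,.03)).round())
E
```

```text
nests centre [ 0.55050171 -0.08545197] long axis deg 179.9466 [73.70865631103516, 111.74077606201172] [[-150.18053621  -38.04099062]]
[[0.6227, -0.0377], [0.6234, -0.1341], [0.4775, -0.135], [0.4762, -0.0391]] [ 0.54993688 -0.08646509] [np.float64(0.14656799669006434), np.float64(0.09645842566939421), np.float64(0.14598016530863256), np.float64(0.09596245943914884)]
[[ -85.   19.]
 [ -71.  -76.]
 [-216.  -97.]
 [-230.   -2.]]
[[0.7679, 0.1432], [0.7099, -0.2908], [0.3958, -0.2467], [0.4543, 0.1834]] [ 0.58197667 -0.05272124] [np.float64(0.3162463937508661), np.float64(0.4378936515928567), np.float64(0.3171053680930412), np.float64(0.43404553920980216)] [[  34.  218.]
 [  36. -219.]
 [-281. -219.]
 [-283.  215.]] [[-123.52457288   -1.28093082]]
[[-188. -191.]
 [-180. -145.]
 [-208.  179.]]
```

```bash
python3 -m inch '[[0,0,0,0,0,-0.08,0],[0,0,0,0,0,-0.08,0],[-1.3,-1.8,0,0,0,0,0],[-2.6,-3.6,0,0,0,0,0],[-2.6,-3.6,0,0,0,0,0],[-2.6,-3.6,0,0,0,0,0],[-2.6,-3.6,0,0,0,0,0],[-2.6,-3.6,0,0,0,0,0]]'
cat >> h.py <<'E'
def st():
    s=read_state();R=s['ee_rot'];p=s['position'];print('t %.1f'%s['clock'],'XY',toF(p[:2]).round(1)[0],'z %.1f'%(p[2]*1000),'F(fence)',np.round([s['force'][:2]@FX,s['force'][:2]@FY,s['force'][2]],1),'yaw-off %.2f tilt %.2f %.2f'%(np.degrees(np.arctan2(R[:2,1]@FX,R[:2,1]@FY)),*np.degrees(R[:2,2])),'gap %.2f'%s['finger_gap'])
if __name__=='__main__': st()
E
python3 h.py
```

```text
clock: 0.9
position: [0.3061, 0.4034, 0.2222]
ee_rot: [[-0.99, 0.138, -0.0], [0.138, 0.99, -0.0], [0.0, -0.0, -1.0]]
force: [0.4, 0.1, 0.8]
finger_gap: 0.359
grip_force: 0.0
t 0.9 XY [-459.7  412.4] z 222.2 F(fence) [0.4 0.2 0.8] yaw-off 0.02 tilt -0.01 -0.02 gap 0.36
```

```bash
python3 -m inch '[[-2.8,-4,0,0,0,0,0],[-2.8,-4,0,0,0,0,0],[-2.8,-4,0,0,0,0,0],[-2.8,-4,0,0,0,0,0],[-2.8,-4,0,0,0,0,0],[-2.8,-4,0,0,0,0,0],[-2.8,-4,0,0,0,0,0],[-2.8,-4,0,0,0,0,0]]'; python3 h.py
```

```text
clock: 1.7
position: [0.4835, 0.0555, 0.2225]
ee_rot: [[-0.99, 0.138, 0.0], [0.138, 0.99, 0.0], [-0.0, 0.0, -1.0]]
force: [0.3, -0.0, -1.0]
finger_gap: 0.006
grip_force: 0.0
t 1.7 XY [-236.    92.3] z 222.5 F(fence) [ 0.3 -0.  -1. ] yaw-off 0.01 tilt 0.01 0.03 gap 0.01
```

```bash
python3 -m inch '[[-2.8,-4,0,0,0,0,0],[-2.8,-4,0,0,0,0,0],[-2.8,-4,0,0,0,0,0],[-2.8,-4,0,0,0,0,0],[-2,-3,3,0,0,0,0],[-1.2,-2,4,0,0,0,0],[0,0,4,0,0,0,0],[0,0,4,0,0,0,0]]'; python3 h.py
```

```text
clock: 2.5
position: [0.5963, -0.1718, 0.0705]
ee_rot: [[-0.99, 0.14, -0.001], [0.14, 0.99, -0.001], [0.001, -0.001, -1.0]]
force: [0.5, 0.0, -0.1]
finger_gap: 0.003
grip_force: 0.0
t 2.5 XY [ -92.9 -117.2] z 70.5 F(fence) [ 0.5  0.1 -0.1] yaw-off 0.14 tilt -0.04 -0.03 gap 0.00
```

```bash
python3 -m inch '[[-0.8,0,1.5,0,0,0,0],[0,0,1.5,0,0,0,0],[0,0,0,0,0,0,0],[0,0,0,0,0,0,0]]'; python3 h.py
```

```text
clock: 2.9
position: [0.6048, -0.1717, 0.0431]
ee_rot: [[-0.99, 0.138, 0.0], [0.138, 0.99, -0.0], [-0.0, -0.0, -1.0]]
force: [0.1, 0.2, -0.0]
finger_gap: 0.003
grip_force: 0.0
t 2.9 XY [ -84.5 -116. ] z 43.1 F(fence) [ 0.1  0.2 -0. ] yaw-off 0.02 tilt 0.03 -0.01 gap 0.00
```

```bash
python3 -m inch '[[0,0,1.8,0,0,0,0],[0,1,0,0,0,0,0],[0,1,0,0,0,0,0],[-0.2,0.8,0,0,0,0,0],[-0.2,0.8,0,0,0,0,0],[-0.2,0.8,0,0,0,0,0],[-0.2,0.8,0,0,0,0,0],[0,0,0,0,0,0,0]]'
python3 - <<'E'
from h import *
st();c,a,s=block();print(toF(c).round(1),a+7.9,s)
E
```

```text
clock: 3.7
position: [0.6212, -0.1216, 0.0258]
ee_rot: [[-0.991, 0.137, 0.003], [0.137, 0.991, -0.002], [-0.003, -0.002, -1.0]]
force: [0.4, -2.8, 1.2]
finger_gap: 0.007
grip_force: 1.8
t 3.7 XY [-75.2 -64.1] z 25.8 F(fence) [ 0.8 -2.7  1.2] yaw-off -0.04 tilt 0.15 -0.12 gap 0.01
[[-134.9   -2.8]] 162.87483 [131.4073486328125, 342.1333923339844]
```

Run:
```python
import cv2
im=cv2.imread('pics/last.png');cv2.imwrite('pics/c1.png',cv2.resize(im[85:225,160:340],None,fx=4,fy=4,interpolation=cv2.INTER_CUBIC))
```

```text
(no output)
```

View pics/c1.png

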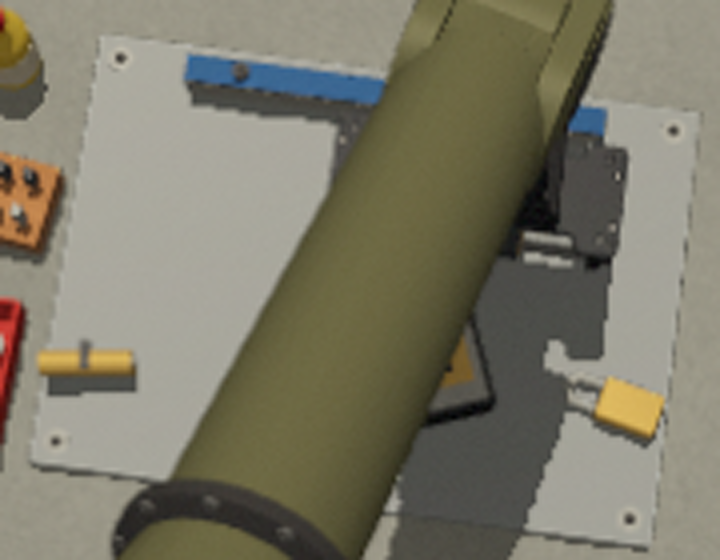

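```bash
python3 -m inch '[[0,0.8,0,0,0,0,0],[0,0.8,0,0,0,0,0],[0,0.8,0,0,0,0,0],[0.1,0.8,0,0,0,0,0],[0.1,0.8,0,0,0,0,0],[0.2,0.8,0,0,0,0,0],[0.2,0.8,0,0,0,0,0],[0,0,0,0,0,0,0]]'
python3 - <<'E'
from h import *
st();im=capture('scene')[:,:,::-1];cv2.imwrite('pics/s2.png',cv2.resize(im[150:280,150:350],None,fx=4,fy=4,interpolation=cv2.INTER_CUBIC))
E
```

```text
clock: 4.55
position: [0.623, -0.0646, 0.0257]
ee_rot: [[-0.99, 0.138, 0.003], [0.138, 0.99, -0.001], [-0.003, -0.0, -1.0]]
force: [2.0, -3.1, 2.5]
finger_gap: 0.007
grip_force: 1.8
t 4.5 XY [-81.2  -7.4] z 25.7 F(fence) [ 2.4 -2.8  2.5] yaw-off -0.03 tilt 0.18 -0.03 gap 0.01
```

View pics/s2.png

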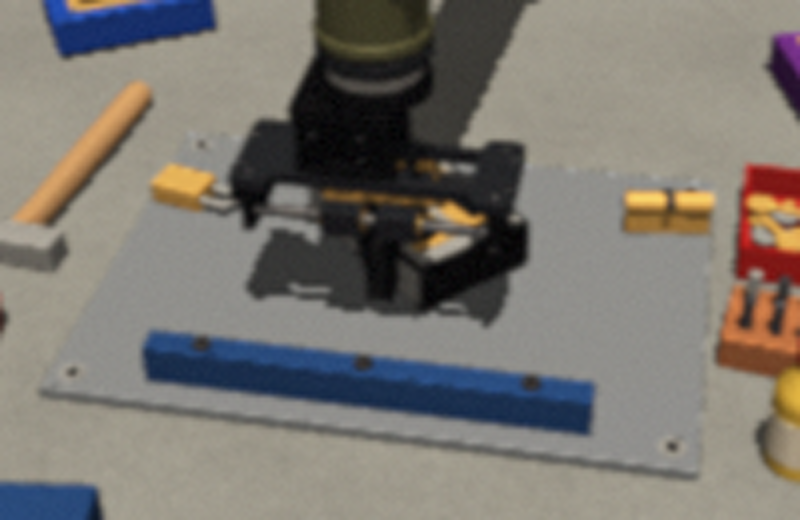

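The scene crop shows the block turned well round. The upper corners of its far end are at crop (425,268) and (526,222), and the hand is pushing at (380,290), clear of the fence.

Run:
```python
from h import *
q=np.array([(425,270),(526,222)])/4+150
F=toF(ray('scene',q,.052));d=F[1]-F[0];L=np.linalg.norm(d);n=d/L;u=np.array([n[1],-n[0]])
print(F.round(1),L,'long axis deg',np.degrees(np.arctan2(u[1],u[0])),'centre',F.mean(0)-75*u)
q=np.array([(145,335),(593,385)])/4+150
print('fence top rear/front check',toF(ray('scene',q,.04)).round(1))
```

```text
[[ -77.7   25.5]
 [-145.    87. ]] 91.13883488389543 long axis deg 47.55348722458365 centre [-161.95353717    0.9102393 ]
fence top rear/front check [[   8.5 -149.4]
 [   4.5  150.6]]
```

```bash
python3 -m inch '[[0,-1.5,0,0,0,0,0],[0,-0.5,-2,0,0,0,0],[0,0,-3,0,0,0,0],[0,0,-1.5,0,0,0,0],[3,0.8,0,0,0,0,0],[4,1.2,0,0,0,0,0],[4,1.2,0,0,0,0,0],[4,1.2,0,0,0,0,0]]'; python3 -m inch '[[3.2,1.2,0,0,0,0,0],[0.4,0.1,0,0,0,0,0],[0,0,0,0,0,0,0]]';python3 h.py
```

```text
clock: 5.4
position: [0.4741, -0.0197, 0.0888]
ee_rot: [[-0.99, 0.138, -0.002], [0.138, 0.99, 0.0], [0.002, 0.0, -1.0]]
force: [-0.3, 1.2, 0.8]
finger_gap: 0.003
grip_force: 0.0
clock: 5.7
position: [0.4419, -0.0018, 0.0896]
ee_rot: [[-0.991, 0.137, 0.0], [0.137, 0.991, 0.002], [0.0, 0.002, -1.0]]
force: [1.2, -0.4, 0.2]
finger_gap: 0.005
grip_force: 0.0
t 5.7 XY [-269.2   29.8] z 89.6 F(fence) [ 1.2 -0.2  0.2] yaw-off -0.08 tilt 0.01 0.10 gap 0.01
```

```bash
python3 -m inch '[[0,-0.5,2,0,0,0,0],[0,-0.5,3,0,0,0,0],[0,0,1.4,0,0,0,0],[0,0,0,0,0,0,0],[-0.8,-0.9,0,0,0,0,0],[-0.8,-0.9,0,0,0,0,0],[-0.3,-0.8,0,0,0,0,0],[-0.4,-0.8,0,0,0,0,0]]';python3 h.py;python3 -m inch '[[-0.4,-0.8,0,0,0,0,0],[-0.4,-0.8,0,0,0,0,0],[-0.4,-0.8,0,0,0,0,0],[-0.4,-0.8,0,0,0,0,0],[0,0,0,0,0,0,0]]'
python3 - <<'E'
from h import *
st();im=capture('scene')[:,:,::-1];cv2.imwrite('pics/s3.png',cv2.resize(im[150:280,150:350],None,fx=4,fy=4,interpolation=cv2.INTER_CUBIC))
E
```

```text
clock: 6.5
position: [0.4593, -0.0479, 0.0261]
ee_rot: [[-0.99, 0.138, -0.002], [0.138, 0.99, 0.003], [0.002, 0.003, -1.0]]
force: [-4.2, 7.2, 3.3]
finger_gap: 0.004
grip_force: 3.8
t 6.5 XY [-245.7  -13.4] z 26.1 F(fence) [-5.2  6.5  3.3] yaw-off -0.00 tilt -0.09 0.16 gap 0.00
clock: 7.0
position: [0.4706, -0.0838, 0.0258]
ee_rot: [[-0.99, 0.14, -0.001], [0.14, 0.99, 0.0], [0.001, 0.0, -1.0]]
force: [-0.5, 0.9, 0.4]
finger_gap: -0.0
grip_force: 0.9
t 7.0 XY [-229.6  -47.4] z 25.8 F(fence) [-0.6  0.9  0.4] yaw-off 0.09 tilt -0.06 0.01 gap -0.00
```

View pics/s3.png

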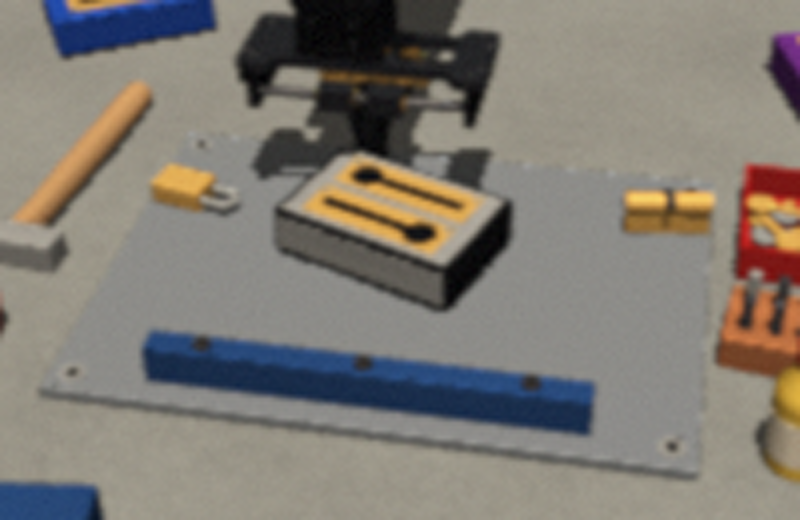

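The block is fully in view: top corners at crop (275,210), (443,266), (511,205), (345,153), about 25° short of square, and no bystander has moved.

```bash
cat >> h.py <<'E'
def sblk(save=None):
    im=capture('scene')[:,:,::-1].copy()
    if save: cv2.imwrite(save,cv2.resize(im[150:280,150:350],None,fx=4,fy=4,interpolation=cv2.INTER_CUBIC))
    h=cv2.cvtColor(im,cv2.COLOR_BGR2HSV);m=np.zeros(im.shape[:2],np.uint8);m[180:250,212:292]=255
    m&=cv2.inRange(h,(15,90,90),(28,255,255))
    cs=[c for c in cv2.findContours(m,cv2.RETR_EXTERNAL,cv2.CHAIN_APPROX_NONE)[0] if cv2.contourArea(c)>100]
    W=toF(ray('scene',np.concatenate(cs).reshape(-1,2),.052)).astype(np.float32)
    r=cv2.minAreaRect(W);b=cv2.boxPoints(r);l=max([b[1]-b[0],b[2]-b[1]],key=np.linalg.norm)
    print('block XY',np.round(r[0],1),'phi %.2f'%(np.degrees(np.arctan2(l[1],l[0]))%180),'size',np.round(sorted(r[1])),len(cs))
E
sed -i '/^if __name__/d' h.py
python3 - <<'E'
from h import *
st();sblk()
q=np.array([(275,210),(443,266),(511,205),(345,153)])/4+150
F=toF(ray('scene',q,.052));print(F.round(1),F.mean(0));d=F[1]-F[0];e=F[2]-F[3];print([np.degrees(np.arctan2(x[1],x[0])) for x in(d,e)])
E
```

```text
t 7.0 XY [-229.5  -47.4] z 25.8 F(fence) [-0.8 -0.4 -0.3] yaw-off 0.08 tilt -0.03 -0.02 gap 0.00
block XY [-152.9  -14.3] phi 69.92 size [ 78. 111.] 2
[[-128.   -96.5]
 [ -84.3   37. ]
 [-163.8   73.4]
 [-209.7  -63.2]] [-146.43206383  -12.34463028]
[np.float64(71.8708367686942), np.float64(71.42749514772593)]
```

```bash
python3 -m inch '[[-0.6,-0.5,0,0,0,0,0],[-0.6,-0.4,0,0,0,0,0],[-0.6,-0.4,0,0,0,0,0],[-0.6,-0.3,0,0,0,0,0],[-0.5,-0.2,0,0,0,0,0],[0,0,0,0,0,0,0]]'
python3 - <<'E'
from h import *
st();sblk()
E
```

```text
clock: 7.7
position: [0.4954, -0.1057, 0.0251]
ee_rot: [[-0.99, 0.139, -0.004], [0.139, 0.99, -0.0], [0.003, -0.001, -1.0]]
force: [-4.8, -0.5, 1.7]
finger_gap: 0.004
grip_force: 2.3
t 7.7 XY [-202.   -65.7] z 25.1 F(fence) [-4.7 -1.2  1.7] yaw-off 0.05 tilt -0.20 -0.03 gap 0.00
block XY [-140.1  -17.4] phi 84.86 size [ 82. 112.] 2
```

```bash
python3 -m inch '[[1.5,0,0,0,0,0,0.3],[1.5,1.5,0,0,0,0,1],[0,2,0,0,0,0,1],[0,1.3,0,0,0,0,1],[0,0,0,0,0,0,1],[0,0,0,0,0,0,1],[0,0,0,0,0,0,1],[0,0,0,0,0,0,1]]'; python3 -m inch '[[0,0,0,0,0,0,1],[0,0,0,0,0,0,1],[0,0,0,0,0,0,1]]';  python3 - <<'E'
from h import *
st();sblk('pics/s4.png')
E
```

```text
clock: 8.55
position: [0.4739, -0.0543, 0.0256]
ee_rot: [[-0.99, 0.14, 0.0], [0.14, 0.99, -0.0], [-0.0, -0.0, -1.0]]
force: [-0.4, -0.0, -0.5]
finger_gap: 0.65
grip_force: 0.0
clock: 8.85
position: [0.4737, -0.0535, 0.0255]
ee_rot: [[-0.99, 0.139, -0.0], [0.139, 0.99, -0.0], [0.0, -0.0, -1.0]]
force: [-0.4, 0.0, -0.8]
finger_gap: 0.922
grip_force: 0.0
t 8.8 XY [-230.6  -17. ] z 25.5 F(fence) [-0.4 -0.  -0.8] yaw-off 0.04 tilt -0.00 -0.00 gap 0.92
block XY [-138.1  -17.6] phi 84.86 size [ 78. 112.] 2
```

```bash
python3 -m inch '[[-1.2,0,0,0,0,0,1],[-1,0,0,0,0,0,1],[-0.5,0,0,0,0,0,1],[-0.5,0,0,0,0,0,1],[-0.5,0,0,0,0,0,1],[-0.5,0,0,0,0,0,1],[-0.5,0,0,0,0,0,1],[0,0,0,0,0,0,1]]'
python3 - <<'E'
from h import *
st();sblk()
E
```

```text
clock: 9.7
position: [0.5167, -0.0609, 0.0239]
ee_rot: [[-0.99, 0.14, -0.009], [0.14, 0.99, -0.001], [0.008, -0.002, -1.0]]
force: [-6.9, -2.6, 0.2]
finger_gap: 0.999
grip_force: 3.1
t 9.7 XY [-187.   -18.4] z 23.9 F(fence) [-6.4 -3.5  0.2] yaw-off 0.10 tilt -0.49 -0.03 gap 1.00
block XY [-128.8  -15. ] phi 90.56 size [ 79. 113.] 2
```

```bash
python3 -m inch '[[-0.6,0,0,0,0,0,1],[-0.7,0,0,0,0,0,1],[-0.7,0,0,0,0,0,1],[-0.7,0,0,0,0,0,1],[-0.7,0,0,0,0,0,1],[-0.7,0,0,0,0,0,1],[-0.6,0,0,0,0,0,1],[0,0,0,0,0,0,1]]'
python3 - <<'E'
from h import *
st();sblk('pics/s5.png')
E
```

```text
clock: 10.55
position: [0.5636, -0.0661, 0.0237]
ee_rot: [[-0.99, 0.138, -0.008], [0.138, 0.99, 0.001], [0.008, -0.0, -1.0]]
force: [-4.9, 1.0, -1.1]
finger_gap: 0.999
grip_force: 2.8
t 10.6 XY [-139.8  -17. ] z 23.7 F(fence) [-5.   0.3 -1.1] yaw-off 0.01 tilt -0.47 0.04 gap 1.00
block XY [-83.  -13.9] phi 89.95 size [ 81. 113.] 2
```

View pics/s5.png

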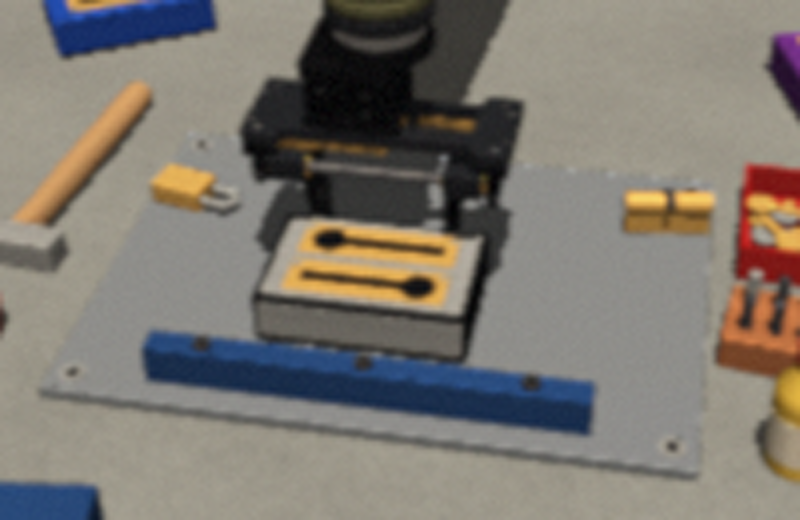

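The crop shows the block facing the fence with a narrow bare strip between. The top front edge runs from (255,295) to (465,318), and the fence's bright edge from (160,332) to (595,384). I'll check that the two are parallel before closing the gap.

```bash
cat > par.py <<'E'
from h import *
im=capture('scene')[:,:,::-1].copy();h=cv2.cvtColor(im,cv2.COLOR_BGR2HSV)
def fit(P,z):
    F=toF(ray('scene',P,z)).astype(np.float32);l=cv2.fitLine(F,cv2.DIST_HUBER,0,.5,.01).ravel();s=l[0]/l[1]
    return np.degrees(np.arctan(s)),l[2]-s*l[3],F[[0,-1]].round(1).tolist()
blue=cv2.inRange(h,(100,130,50),(125,255,255))
P=[];Q=[]
for c in range(195,293):
    r=np.where(blue[230:262,c])[0]
    if len(r): P.append((c,230+r[0]-.5));Q.append((c,230+r[-1]+.5))
print('fence top edge X=0 z=.04',fit(P,.04));print('fence rear foot X=20 z=.01',fit(Q,.01))
g=cv2.cvtColor(im,cv2.COLOR_BGR2GRAY).astype(float)
R=[]
for c in range(218,262):   # dark rim between bright top and bright side
    col=g[215:245,c];w=np.clip(100-col,0,None);c0=int(.11*(c-214)+round(float(__import__('sys').argv[1])))-215
    seg=slice(c0-4,c0+5);k=np.argmin(col[seg])+seg.start;ww=w[k-2:k+3]
    if ww.sum()>0:R.append((c,215+(np.arange(k-2,k+3)*ww).sum()/ww.sum()))
print('block rim z=.052',fit(R,.052),len(R))
E
python3 par.py 224
```

```text
fence top edge X=0 z=.04 (np.float32(-0.014764365), np.float32(3.364152), [[3.4000000953674316, -126.5], [4.5, 134.60000610351562]])
fence rear foot X=20 z=.01 (np.float32(-0.18964452), np.float32(15.091261), [[14.100000381469727, -126.30000305175781], [13.300000190734863, 136.8000030517578]])
block rim z=.052 (np.float32(-0.002039722), np.float32(-29.693062), [[-29.399999618530273, -70.9000015258789], [-29.299999237060547, 47.70000076293945]]) 44
```

```bash
python3 -m inch '[[-0.5,0,0,0,0,0,1],[-0.6,0,0,0,0,0,1],[-0.6,0,0,0,0,0,1],[-0.4,0,0,0,0,0,1],[-0.3,0,0,0,0,0,1],[0,0,0,0,0,0,1]]'
python3 - <<'E'
from h import *
st();sblk()
E
python3 -m inch '[[-0.2,0,0,0,0,0,1],[-0.2,0,0,0,0,0,1],[0,0,0,0,0,0,1]]'; python3 -c 'from h import *;st()'
```

```text
clock: 11.25
position: [0.5863, -0.0692, 0.0236]
ee_rot: [[-0.99, 0.138, -0.01], [0.138, 0.99, 0.001], [0.01, 0.0, -1.0]]
force: [-8.4, 1.3, 1.9]
finger_gap: 1.001
grip_force: 4.2
t 11.2 XY [-116.9  -17. ] z 23.6 F(fence) [-8.5  0.2  1.9] yaw-off 0.02 tilt -0.59 0.08 gap 1.00
block XY [-59.7 -13.8] phi 90.45 size [ 80. 114.] 2
clock: 11.6
position: [0.5899, -0.0697, 0.0235]
ee_rot: [[-0.99, 0.138, -0.011], [0.138, 0.99, 0.002], [0.011, 0.0, -1.0]]
force: [-9.5, 2.6, 1.9]
finger_gap: 1.005
grip_force: 4.7
t 11.6 XY [-113.4  -17. ] z 23.5 F(fence) [-9.8  1.2  1.9] yaw-off 0.01 tilt -0.63 0.09 gap 1.00
```

Creep on until the fence pushes back.

```bash
python3 -m inch '[[-0.2,0,0,0,0,0,1],[-0.1,0,0,0,0,0,1],[0,0,0,0,0,0,1]]'; python3 -c 'from h import *;st()';python3 -m inch '[[-0.2,0,0,0,0,0,1],[0,0,0,0,0,0,1]]'; python3 -c 'from h import *;st()'
```

```text
clock: 11.9
position: [0.5926, -0.07, 0.0235]
ee_rot: [[-0.99, 0.138, -0.011], [0.138, 0.99, 0.002], [0.011, 0.0, -1.0]]
force: [-9.5, 0.8, 2.5]
finger_gap: 1.003
grip_force: 5.0
t 11.9 XY [-110.6  -17. ] z 23.5 F(fence) [-9.6 -0.5  2.5] yaw-off 0.01 tilt -0.65 0.10 gap 1.00
clock: 12.1
position: [0.5937, -0.0703, 0.0235]
ee_rot: [[-0.99, 0.138, -0.013], [0.138, 0.99, 0.002], [0.013, 0.0, -1.0]]
force: [-12.4, 2.1, 4.9]
finger_gap: 1.0
grip_force: 6.2
t 12.1 XY [-109.5  -17.1] z 23.5 F(fence) [-12.6   0.4   4.9] yaw-off -0.01 tilt -0.76 0.12 gap 1.00
```

```bash
python3 -m inch '[[-0.2,0,0,0,0,0,1],[0,0,0,0,0,0,1]]'
python3 - <<'E'
from h import *
st();sblk('pics/s6.png')
E
```

```text
clock: 12.3
position: [0.5937, -0.0703, 0.0233]
ee_rot: [[-0.99, 0.138, -0.018], [0.138, 0.99, 0.003], [0.018, 0.001, -1.0]]
force: [-17.7, 2.6, 9.4]
finger_gap: 0.999
grip_force: 8.9
t 12.3 XY [-109.5  -17. ] z 23.3 F(fence) [-17.9   0.2   9.4] yaw-off -0.01 tilt -1.01 0.19 gap 1.00
block XY [-51.  -14.1] phi 90.44 size [ 78. 113.] 2
```

```bash
python3 -m inch '[[-0.2,0,0,0,0,0,1],[0,0,0,0,0,0,1]]'; python3 -c 'from h import *;st()';python3 -m inch '[[0.7,0,0,0,0,0,1],[1,0,0,0,0,0,1],[2,0,0,0,0,0,1],[3,0,-2,0,0,0,1],[2,0,-4,0,0,0,1],[0,0,-4,0,0,0,1],[0,0,0,0,0,0,1]]'
python3 - <<'E'
from h import *
st();sblk('pics/s7.png')
E
python3 par.py 235
```

```text
clock: 12.55
position: [0.5936, -0.0703, 0.023]
ee_rot: [[-0.99, 0.138, -0.022], [0.138, 0.99, 0.004], [0.022, 0.001, -1.0]]
force: [-22.7, 2.4, 12.6]
finger_gap: 1.0
grip_force: 11.2
t 12.6 XY [-109.5  -17.1] z 23.0 F(fence) [-22.8  -0.8  12.6] yaw-off -0.02 tilt -1.26 0.24 gap 1.00
clock: 13.25
position: [0.5213, -0.0596, 0.1312]
ee_rot: [[-0.99, 0.138, 0.012], [0.138, 0.99, 0.002], [-0.011, 0.004, -1.0]]
force: [0.4, 0.1, 0.7]
finger_gap: 0.997
grip_force: 0.0
t 13.2 XY [-182.6  -16.5] z 131.2 F(fence) [0.4 0.1 0.7] yaw-off 0.02 tilt 0.66 0.13 gap 1.00
block XY [-50.8 -13.9] phi 89.96 size [ 78. 113.] 2
fence top edge X=0 z=.04 (np.float32(0.102306895), np.float32(3.26585), [[3.4000000953674316, -126.5], [4.5, 134.60000610351562]])
fence rear foot X=20 z=.01 (np.float32(-0.10693093), np.float32(14.982146), [[14.100000381469727, -126.30000305175781], [13.300000190734863, 136.8000030517578]])
block rim z=.052 (np.float32(-0.26781604), np.float32(0.69899595), [[0.6000000238418579, -62.400001525878906], [-0.20000000298023224, 53.0]]) 44
```

View pics/s7.png

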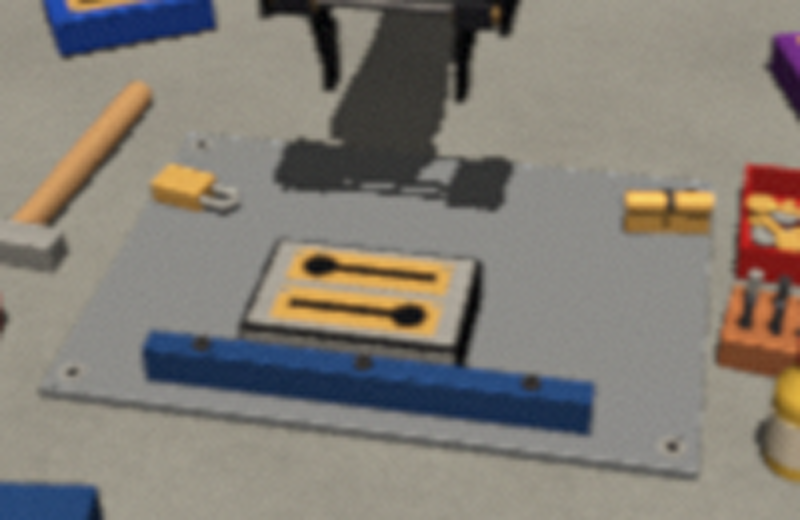

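Home to within about 0.5 mm. I'll press each half in turn with the hand shut: this seats the block, and the two stop positions show whether it lies flat.

```bash
python3 -m inch '[[-2,1.8,0,0,0,0,0],[-2,1.8,2,0,0,0,0],[0,0,3,0,0,0,0],[0,0,3,0,0,0,0],[0,0,2.6,0,0,0,0],[0,0,0,0,0,0,0],[0,0,0,0,0,0,0],[0,0,0,0,0,0,0]]' >/dev/null; python3 -m inch '[[0,0,0,0,0,0,0],[0,0,0,0,0,0,0],[0,0,0,0,0,0,0],[0,0,0,0,0,0,0]]'>/dev/null; python3 -c 'from h import *;st()'
```

```text
t 14.6 XY [-146.4   19.3] z 20.0 F(fence) [0.1 0.6 0.3] yaw-off 0.01 tilt 0.05 0.02 gap 0.03
```

```bash
python3 -m inch '[[-1.5,0,-0.4,0,0,0,0],[-1,0,0,0,0,0,0],[-0.7,0,0,0,0,0,0],[-0.3,0,0,0,0,0,0],[-0.2,0,0,0,0,0,0],[-0.2,0,0,0,0,0,0],[0,0,0,0,0,0,0]]'>/dev/null; python3 -c 'from h import *;st()'
```

```text
t 15.2 XY [-109.4   19. ] z 22.9 F(fence) [-5.5 -0.4  2.1] yaw-off 0.03 tilt -0.21 0.03 gap 0.00
```

```bash
python3 -m inch '[[-0.2,0,0,0,0,0,0],[-0.2,0,0,0,0,0,0],[-0.2,0,0,0,0,0,0],[0,0,0,0,0,0,0]]'>/dev/null; python3 -c 'from h import *;st()'; python3 -m inch '[[1,0,0,0,0,0,0],[1.5,-2,0,0,0,0,0],[0,-3,0,0,0,0,0],[0,-2,0,0,0,0,0],[0,0,0,0,0,0,0],[-0.9,0,0,0,0,0,0],[-0.9,0,0,0,0,0,0],[0,0,0,0,0,0,0]]'>/dev/null; python3 -c 'from h import *;st()'
```

```text
t 15.7 XY [-109.5   19.1] z 21.7 F(fence) [-19.   -0.9   9.8] yaw-off 0.02 tilt -0.95 0.18 gap 0.01
t 16.4 XY [-109.2  -49. ] z 22.9 F(fence) [-4.4  0.3  2.3] yaw-off -0.13 tilt -0.22 0.07 gap 0.00
```

```bash
python3 -m inch '[[-0.2,0,0,0,0,0,0],[-0.2,0,0,0,0,0,0],[-0.2,0,0,0,0,0,0],[0,0,0,0,0,0,0]]'>/dev/null; python3 -c 'from h import *;st()'; python3 -m inch '[[1,0,0,0,0,0,0],[1.5,0,0,0,0,0,0],[3,0,-2,0,0,0,0],[1,0,-4,0,0,0,0],[0,0,-4,0,0,0,0],[0,0,0,0,0,0,0],[0,0,0,0,0,0,0]]'>/dev/null
python3 - <<'E'
from h import *
st();sblk()
E
python3 par.py 235
```

```text
t 16.9 XY [-109.4  -49.1] z 21.5 F(fence) [-17.9   0.3   9.1] yaw-off -0.09 tilt -0.91 0.24 gap 0.00
t 17.6 XY [-165.8  -49.5] z 124.9 F(fence) [ 0.2 -0.8 -0.1] yaw-off -0.09 tilt 0.25 0.04 gap 0.00
block XY [-50.5 -14. ] phi 90.31 size [ 78. 113.] 2
fence top edge X=0 z=.04 (np.float32(0.08649501), np.float32(3.304165), [[3.4000000953674316, -126.5], [4.5, 134.60000610351562]])
fence rear foot X=20 z=.01 (np.float32(-0.18964452), np.float32(15.091261), [[14.100000381469727, -126.30000305175781], [13.300000190734863, 136.8000030517578]])
block rim z=.052 (np.float32(-0.5243511), np.float32(0.7334001), [[0.6000000238418579, -62.400001525878906], [0.0, 53.0]]) 44
```

Both halves stop at the same place under 18–19 N (-109.5 and -109.4 mm). The block lies flat and the robot is clear of it.

```bash
python3 -c 'from rig import *;print(close_job())'
```

```text
the job is handed in; nothing more can be done
None
```

The block was turned about 82° with fingertip pushes at alternate corners, squared up clear of the fence, and pushed home with its long side flat against the fence; I saw no bystander moved, and I handed in the job at about 18 s with the robot clear.

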